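# Roll the sample cylinder into its V-cradle and push it up to the stop

## Robot

A 6-joint arm with a two-finger parallel gripper is mounted at the origin on the work surface. World frame = base frame: x ahead of the robot, y to its left, z up, the work surface at z = 0. Lengths are in m, angles in rad, forces in N, time in s.
With the tool pointing down it reaches from about 0.425 to 0.95 m from the base axis. Payload 3.5 kg.
Tool frame: the origin (TCP) lies between the finger pads; the fingertips stand 19 mm ahead of it and the grasp point (between the pads) is the TCP (ctrl.nose_length is the distance from the TCP to the fingertips, in m); z points along the fingers, y is the line along which they close (so a half turn about z gives the same grasp; the last joint's range is limited). The gripper opens to 85 mm and grips with 20 to 120 N. Pads are 22 mm wide; open, the fingers measure 114 mm over their backs; the gripper's body (76 mm by 85 mm) begins 54 mm behind the grasp point. The pads swing forward as they close: fully open they stand 13 mm farther back than shut.
Start: joints at [-1.396, 0.286, 1.577, -0, 1.279, -0.15], TCP at [0.215, -0.64, 0.219] pointing down, gripper open.
Joint ranges: [-2.77, 2.77], [-0.9, 2.22], [0.21, 2.48], [-1.53, 4.67], [0.24, 2.81], [-2.84, 2.84]. Speed limits (rad/s): [2.79, 2.79, 3.14, 3.14, 3.14, 3.14].

## Interface

Orientations are given as a unit quaternion [x, y, z, w].
In Python, from plant import ctrl gives the robot as it stands.
- The arm moves only by the tool apply_moves, never from a script. Its argument "series" is a list of rows, each a list of 6 numbers: the shift along the world's x, y, z scaled (see below), then the turn, a rotation vector about the world's x, y, z scaled (see below). A call has 1 to 20 rows; each row is the pose to reach, as a shift and turn from the pose commanded when the call began; what a row does not reach only later rows make up. The controller multiplies each number of a shift by 0.8 m and each number of a turn by 45 degrees. A row lasts 1/8 s, in which the tool goes at most 62.5 mm and 10.7 degrees, less where a joint would pass 70% of its speed; a pose out of reach is approached as far as the arm can. A call with a number of a shift or a turn outside -1 to 1 is refused whole. A call with a gripper value outside its range is refused whole. "jaw" is the opening, from 0 (shut) to 1 (fully open), set as the call begins (left out, the last holds). The fingers move at their own pace and stop on an object; "squeeze" is the grip in N (left out, the last holds). Time passes only in rows, so rows that repeat a pose let the fingers close. It gives the time, the measured TCP pose, the force, the opening and the grip force at its end, in the units of the state.
- ctrl.get_state(): the state, without advancing time (a new reading comes with each control period).
- ctrl.read_camera(name): name is "side" or "top"; returns the picture (400x640x3 uint8, red, green, blue); there is no depth.
- ctrl.get_calibration(name): a dict with "fx", "fy", "cx", "cy" (pixels), "xyz" and "orientation" of the camera in the world. Camera axes: x right, y up, looking along -z (the intrinsics and any distortion apply to the point x, -y, -z); pixel columns grow to the right and rows downward; lengths in m; the calibration is good to about 2 mm. A picture is of the moment at which its call begins. get_calibration takes no time and is no camera call.
- ctrl.sign_off(): hands the job in; it is judged then, once.
Trained networks look in the newest picture that a camera, given by its name, has taken for a name from the list of things; names that differ only in an ending like _2 or _b are one class to them, and where a whole thing is asked for, a point or a joint stands for the part that bears it (a point fixed in the world has none). Each returns a list of dicts, best first, with "p" (0 to 1); they miss things now and then, are a little off and sometimes report something else, mostly with a low value. They report only what shows in the picture. A call takes as long as a camera call. They do not tell look-alikes from the thing itself.
- ctrl.boxes_of(thing, camera): "xy" ([column, row] as shares, 0 to 1, of the picture: columns of its width, rows of its height, amid what is visible of it).
- ctrl.silhouettes(thing, camera): "pixels" (400x640 bool, what is visible of it) and "xy" ([column, row] as shares, 0 to 1, of the picture: columns of its width, rows of its height, amid what is visible of it).
The state is a dict: "time": time; "qpos": joint angles; "dq": joint speeds; "joint_efforts": joint torques, N m; "eef_pos": TCP position; "tcp_rot": TCP orientation; "contact_force": force on the tool from outside, world axes, zero at the start; "wrist_torque": the same for the moment, N m; "opening": opening from 0.0 (shut) to 1.0 (fully open); "finger_force": force on a finger pad.
Only numpy, scipy, OpenCV 4.12 (cv2) and the standard library are available. Lean on these libraries where they do the work, as an engineer would, in place of code of your own. Each camera call takes 0.05 s, during which the arm holds its last target. There are 200 camera calls.

## Task

Without gripping or lifting it, gently roll the steel sample cylinder along the bench by pushing its side with the fingertips, up the ramp and over the lip into the V of the aluminium cradle. Then push it lengthwise by its end until its other end is home against the cradle's end stop, and leave it lying there. Do not disturb the other things on the bench.

Things in the scene. Friction and masses are not known exactly. Their poses are not given: they have to be found in the camera images.
- cylinder: loose polished steel sample cylinder lying on the bench, 0.3-0.55 kg, slippery (friction 0.3-0.4), slight rolling resistance. Barrel 44 mm diameter, straight over the middle 90 mm, round shoulders, a neck 16 mm diameter on the axis at each end; 154 mm long overall. Origin: on the axis at mid-length. x axis lengthwise, starts within 0.25 rad of the cradle's x; y and z turn as it rolls
- cradle: fixed aluminium V-cradle, 223 mm long. Origin: on the bench under the bottom line of the V, which is 3 mm high; x along the V towards the end stop, y across, z up. The cylinder starts 180-250 mm away on the -y side. Both flanks of the V slope at 30 degrees; the far one ends at an upright back plate at y = 26 to 32 mm, 50 mm high, with a low flange out to y = 61 mm
- lip (a point): middle of the cradle's lip, the top of its entry ramp: 13.4 mm high, 18 mm to the -y side of the V's bottom line. The ramp rises evenly to it from the bench at cradle y = -81 mm. Ramp, lip and V have the same profile all along, from cradle x = -105 to +118 mm; the V is open at the -x end
- stop (a point): centre of the end stop's face, at cradle x = +110 mm, y = 0, 28.4 mm high (the height of the cylinder's axis when it lies in the V). The stop is an upright plate 50 mm high, from cradle y = -21 to +29 mm. With its neck against it the cylinder has its origin at cradle x = +33 mm, y = 0
- vial: bystander: small amber jar, 28 mm in diameter, 50 mm tall, origin at its foot; stands beyond the stop end of the rolling path
- beaker: bystander: small glass beaker, 54 mm in diameter, 70 mm tall, origin at its foot; stands beyond the stop end of the rolling path
- weight: bystander: brass cylinder weight, 30 mm in diameter, 35 mm tall, origin at its foot; stands at the other end of the rolling path
- spatula: bystander: broad-bladed spatula with a wooden handle, 160 mm long, lying flat along its x, at the robot's right
- reagent: bystander: amber reagent bottle, 66 mm in diameter, 130 mm tall, origin at its foot
- dish: bystander: white porcelain bowl, 84 mm in diameter, 30 mm tall, origin at its foot
- flask: bystander: white plastic bottle with a red cap, 60 mm in diameter, 150 mm tall, origin at its foot
Not all that is in view belongs to the job. What is shaped like the cylinder but blue or green is not meant.

How it is judged:
On the way, in this order (a step that is already met when the one before it is completed fails the run):
1. the cylinder has rolled over by half a turn before it reaches the V (angle between cylinder's own z axis and vertical above 2.4 rad and y of cylinder in the frame of cradle below -0.02 m), for 0.02 s.
2. the cylinder lies in the V of the cradle (y of cylinder in the frame of cradle between -0.005 and 0.005 m and z of cylinder in the frame of cradle between 0.025 and 0.0315 m and angle between the x axis of cylinder and the x axis of cradle, either way round below 0.06 rad), for 0.2 s.
At the end, for the whole second after the job is handed in: the cylinder lies at rest in the V: axis within 5 mm of the V's bottom line and within 3 mm of its seated height, parallel to the V within 0.06 rad, its end within 4.5 mm of the end stop (all of step 2 and x of cylinder in the frame of cradle above 0.0285 m and linear speed of cylinder below 0.01 m/s); the robot touches nothing.
It fails at once if the cylinder is lifted off the bench (y of cylinder in the frame of cradle below -0.1 m and z of cylinder in the frame of cradle above 0.032 m).
It fails at once if the cylinder is lifted clear of the ramp and cradle (axis more than 45 mm above the bench) (height (world z) of cylinder above 0.045 m).
It fails at once if the cylinder is flung or runs away (faster than 0.6 m/s) (linear speed of cylinder above 0.6 m/s).
It fails at once if another thing on the bench is moved by more than 15 mm or tipped (distance of any of vial, beaker, weight, spatula, reagent, dish, flask from where it was at the start of the episode above 0.015 m or angle between any of vial, beaker, weight, spatula, reagent, dish, flask's own z axis and vertical above 0.35 rad).
It also fails if it takes over 72 s, if anything falls off the work surface, if the arm or the gripper's body presses on something with over 40 N, if the wrist force passes 120 N, or if a joint passes its speed limit or range.

## Working session

There is one attempt and no reset: what is moved stays moved. The work goes in short steps, Python scripts to look and compute and a tool call to move; the robot and the scene stay as the last step left them, time stands still between calls to the robot, and variables do not carry over. Pictures are saved under pics/ and viewed, at most 10 in all, crops included, and the job is handed in when it is done.

Besides the shell and the picture viewer there is one more tool, called as name([rows], argument=value, ...), one row to a line, values as JSON. apply_moves: Moves the arm, as the interface text tells. Shifts and turns lie within -1 to 1; 1 stands for 0.8 m of shift or 45 degrees of turn. Its arguments: {"type":"object","properties":{"series":{"type":"array"},"jaw":{"type":"number"},"squeeze":{"type":"number"}},"required":["series"]}

```bash
ls; mkdir -p pics; cat > h.py <<'E'
import numpy as np, cv2
from scipy.spatial.transform import Rotation as R
from plant import ctrl
def ray(cam,u,v):
    c=ctrl.get_calibration(cam)
    d=np.array([(u-c['cx'])/c['fx'],-(v-c['cy'])/c['fy'],-1.])
    return np.array(c['xyz']),R.from_quat(c['orientation']).apply(d)
def at(cam,u,v,z):
    o,d=ray(cam,u,v); return o+d*(z-o[2])/d[2]
def proj(cam,p):
    c=ctrl.get_calibration(cam)
    q=R.from_quat(c['orientation']).inv().apply(np.array(p)-c['xyz'])
    return c['cx']+c['fx']*q[0]/-q[2], c['cy']-c['fy']*q[1]/-q[2]
E
python3 - <<'E'
from h import *
for c in('top','side'):
    im=ctrl.read_camera(c); cv2.imwrite(f'pics/{c}0.png',im[:,:,::-1])
    print(c,{k:np.round(v,3) if not isinstance(v,str) else v for k,v in ctrl.get_calibration(c).items()})
    for t in 'cylinder cradle lip stop vial beaker weight spatula reagent dish flask'.split():
        print(t,[(np.round(np.array(d['xy'])*[640,400],1).tolist(),round(d['p'],2),np.round(at(c,*(np.array(d['xy'])*[640,400]),0.02),3).tolist()) for d in ctrl.boxes_of(t,c)])
s=ctrl.get_state();print(s['time'],s['eef_pos'],s['tcp_rot'],s['opening'],s['contact_force'],ctrl.nose_length)
E
```

```text
pics
top {'fx': np.float64(470.187), 'fy': np.float64(470.187), 'cx': np.float64(320.899), 'cy': np.float64(197.41), 'xyz': array([0.277, 0.014, 1.461]), 'orientation': array([-0.058,  0.066,  0.706, -0.703])}
cylinder [([236.7, 289.2], 0.93, [0.254, 0.253, 0.02]), ([431.8, 263.8], 0.9, [0.327, -0.338, 0.02]), ([382.6, 163.3], 0.85, [0.642, -0.197, 0.02]), ([329.5, 192.4], 0.75, [0.549, -0.029, 0.02]), ([370.6, 232.5], 0.64, [0.423, -0.154, 0.02]), ([447.7, 133.9], 0.36, [0.738, -0.409, 0.02])]
cradle [([275.8, 192.5], 0.75, [0.549, 0.139, 0.02])]
lip [([276.8, 193.3], 0.71, [0.547, 0.135, 0.02])]
stop [([272.8, 190.9], 0.98, [0.554, 0.148, 0.02])]
vial [([300.2, 148.1], 0.55, [0.692, 0.063, 0.02]), ([274.0, 191.2], 0.29, [0.554, 0.144, 0.02])]
beaker [([333.3, 138.0], 0.82, [0.725, -0.043, 0.02])]
weight [([310.3, 236.1], 0.55, [0.413, 0.031, 0.02])]
spatula [([429.6, 197.5], 0.8, [0.532, -0.341, 0.02])]
reagent [([203.6, 145.0], 0.59, [0.704, 0.369, 0.02])]
dish [([213.0, 199.9], 0.64, [0.527, 0.333, 0.02])]
flask [([444.3, 133.4], 0.77, [0.74, -0.398, 0.02])]
side {'fx': np.float6
[... 567 characters left out ...]
, 0.02]), ([295.4, 261.5], 0.58, [0.556, 0.155, 0.02])]
stop [([293.7, 265.2], 0.79, [0.557, 0.166, 0.02])]
vial [([251.3, 219.0], 0.59, [0.697, 0.04, 0.02])]
beaker [([256.1, 191.7], 0.58, [0.716, -0.063, 0.02])]
weight [([365.1, 230.3], 0.48, [0.411, 0.024, 0.02]), ([293.1, 264.2], 0.27, [0.559, 0.164, 0.02])]
spatula [([332.7, 146.9], 0.71, [0.549, -0.309, 0.02])]
reagent [([198.8, 320.7], 0.9, [0.713, 0.345, 0.02])]
dish [([295.0, 328.8], 0.96, [0.516, 0.327, 0.02])]
flask [([279.5, 113.5], 0.56, [0.757, -0.464, 0.02])]
1.2 [ 0.21541251 -0.63968766  0.21850464] [ 9.86846748e-01  1.61658576e-01  6.91028296e-06 -2.47847121e-05] 0.9990356778160754 [-0.06642536 -0.21333919 -0.20233888] 0.019
```

View pics/top0.png

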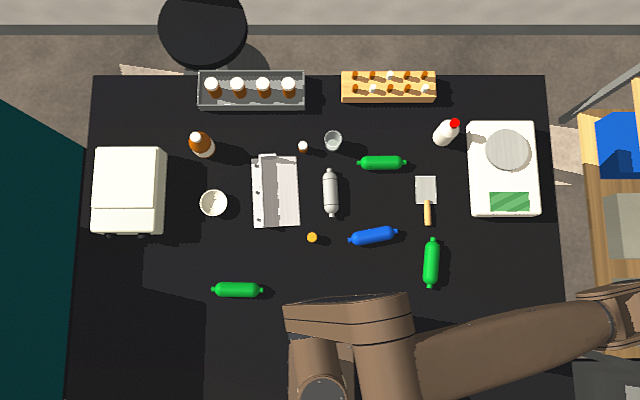

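```bash
python3 - <<'E'
from h import *
im=cv2.imread('pics/top0.png'); a=cv2.resize(im[120:260,240:400],None,fx=4,fy=4,interpolation=cv2.INTER_CUBIC)
cv2.imwrite('pics/crop_top.png',a)
im=cv2.imread('pics/side0.png'); a=cv2.resize(im[140:320,230:430],None,fx=3.3,fy=3.3,interpolation=cv2.INTER_CUBIC); print(a.shape)
cv2.imwrite('pics/crop_side.png',a)
E
```

```text
(594, 660, 3)
```

View pics/crop_top.png

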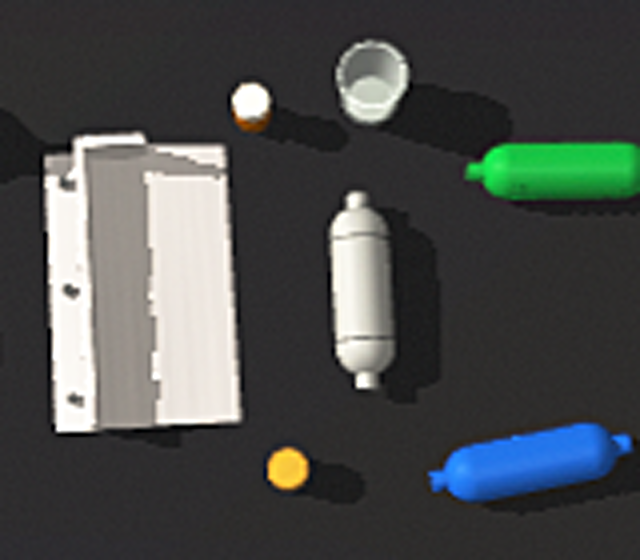

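View pics/crop_side.png

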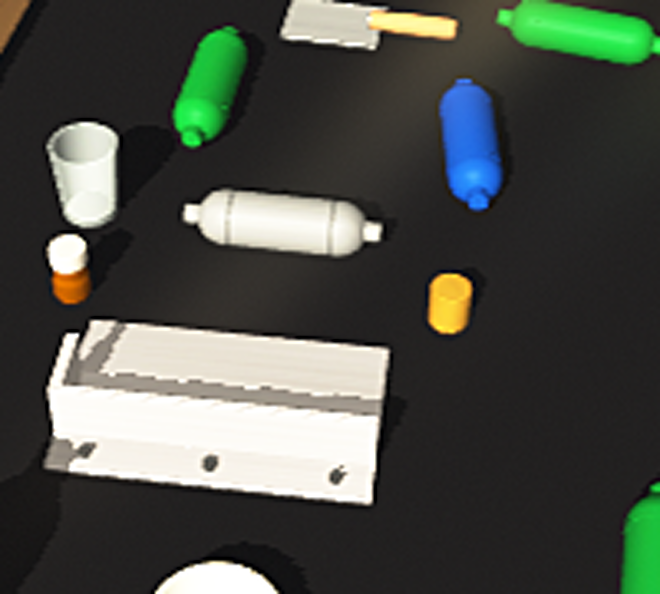

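The steel cylinder is the grey one at top pixel (330,192). The look-alikes are green at (383,163), (431,263) and (237,289), and blue at (373,236). In the close crop it is grey, with a neck at each end. The cradle's ramp faces it, and the stop is at the upper end near (272,160).

```bash
python3 - <<'E'
from h import *
from scipy.optimize import least_squares
T=lambda u,v:(240+u/4,120+v/4)
S=lambda u,v:(230+u/3.3,140+v/3.3)
# cradle corners: local coords -> pixels
obs=[('top',T(241,421),(-.105,-.081,0)),('top',T(224,145),(.118,-.081,0)),('top',T(57,432),(-.105,.061,.003)),('top',T(43,155),(.118,.061,.003)),
('side',S(373,503),(-.105,.061,.003)),('side',S(45,468),(.118,.061,.003)),('side',S(388,349),(-.105,-.081,0)),('side',S(380,413),(-.105,.032,.05))]
def loc(p,q): return np.array([p[0]+np.cos(p[2])*q[0]-np.sin(p[2])*q[1],p[1]+np.sin(p[2])*q[0]+np.cos(p[2])*q[1],q[2]])
f=lambda p:np.concatenate([np.array(proj(c,loc(p,q)))-uv for c,uv,q in obs])
r=least_squares(f,[.55,.13,0]);print('cradle',r.x,np.round(r.fun,1))
P=r.x
ob2=[('top',T(357,192),(.077,0,.022)),('top',T(368,389),(-.077,0,.022)),('side',S(184,212),(.077,0,.022)),('side',S(382,232),(-.077,0,.022))]
f2=lambda p:np.concatenate([np.array(proj(c,loc(p,q)))-uv for c,uv,q in ob2])
r2=least_squares(f2,[.55,-.03,0]);print('cyl',r2.x,np.round(r2.fun,1))
C=r2.x
def tol(p):
    d=np.array(p[:2])-P[:2];c,s=np.cos(P[2]),np.sin(P[2]);return np.round([c*d[0]+s*d[1],-s*d[0]+c*d[1]],4)
print('cyl local',tol(C),C[2]-P[2])
for n in ['vial','beaker','weight']:
    z={'vial':.025,'beaker':.035,'weight':.0175}[n]
    for c in('top','side'):
        b=ctrl.boxes_of(n,c)
        if b:
            w=at(c,*(np.array(b[0]['xy'])*[640,400]),z);print(n,c,np.round(w,3),tol(w))
E
```

```text
cradle [0.54708891 0.15100528 0.07115643] [ 0.1  0.2 -0.5  0.2  0.4  0.8  0.3  0.7 -0.4 -1.2 -0.  -0.3 -0.2 -0.8
 -0.7  2.2]
cyl [ 0.54730229 -0.03203131  0.04715885] [-0.1  0.8 -0.   0.1  0.3 -0.1 -0.9 -0.2]
cyl local [-0.0128 -0.1826] -0.02399758096706365
vial top [0.691 0.063 0.025] [ 0.1373 -0.0984]
vial side [0.695 0.045 0.025] [ 0.14   -0.1162]
beaker top [ 0.721 -0.042  0.035] [ 0.1595 -0.2048]
beaker side [ 0.71  -0.047  0.035] [ 0.148 -0.209]
weight top [0.413 0.031 0.018] [-0.1421 -0.1097]
weight side [0.411 0.022 0.017] [-0.1453 -0.119 ]
```

apply_moves([
  [0.02, 0.03, 0, 0, 0, 0.08],
  [0.05, 0.085, 0, 0, 0, 0.2],
  [0.09, 0.15, 0, 0, 0, 0.36],
  [0.13, 0.215, 0, 0, 0, 0.52],
  [0.165, 0.275, 0, 0, 0, 0.66],
  [0.195, 0.325, 0, 0, 0, 0.78],
  [0.21, 0.345, 0, 0, 0, 0.83],
], jaw=0.5)

```text
time: 2.38
eef_pos: [0.3844, -0.3618, 0.2188]
tcp_rot: [0.882, 0.471, 0.0, 0.0]
contact_force: [-0.7, -1.3, -0.2]
opening: 0.5
finger_force: 0.0
```

apply_moves([
  [0.04, 0.065, 0, 0, 0, 0.16],
  [0.08, 0.13, 0, 0, 0, 0.32],
  [0.12, 0.2, 0, 0, 0, 0.48],
  [0.16, 0.265, 0, 0, 0, 0.64],
  [0.19, 0.315, -0.05, 0, 0, 0.76],
  [0.208, 0.342, -0.1, 0, 0, 0.83],
  [0.208, 0.342, -0.14, 0, 0, 0.83],
  [0.208, 0.342, -0.15, 0, 0, 0.83],
  [0.208, 0.342, -0.15, 0, 0, 0.83],
])

```text
time: 3.5
eef_pos: [0.5501, -0.0909, 0.0987]
tcp_rot: [0.687, 0.727, -0.0, 0.0]
contact_force: [-0.4, -1.3, 0.1]
opening: 0.505
finger_force: 0.0
```

```bash
python3 - <<'E'
from h import *
s=ctrl.get_state();m=R.from_quat(s['tcp_rot']).as_matrix()
print(s['time'],s['eef_pos'],m[:,1],s['opening'],s['contact_force'],s['qpos'])
im=ctrl.read_camera('side'); a=cv2.resize(im[100:300,230:450],None,fx=3,fy=3,interpolation=cv2.INTER_CUBIC)
cv2.imwrite('pics/side1.png',a[:,:,::-1])
E
```

```text
3.5 [ 0.55005719 -0.09086556  0.09873806] [ 9.98396573e-01  5.66063448e-02 -7.15006663e-05] 0.5052511829632829 [-0.38435966 -1.26863625  0.14649088] [-3.45614804e-01  1.60899409e-01  1.95977024e+00 -2.09008049e-04
  1.02092490e+00 -4.02142206e-01]
```

View pics/side1.png

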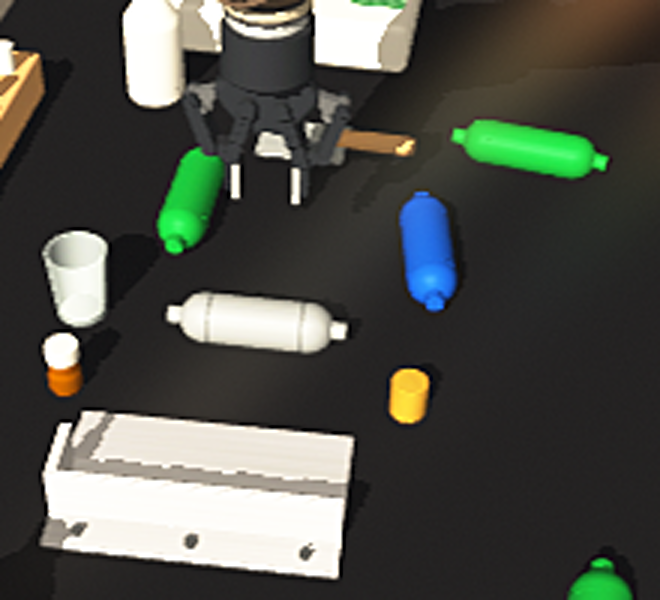

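The gripper hovers behind the steel cylinder with its white fingertips at crop (235,197) and (297,203). The cylinder is at (257,322), and the beaker, vial and weight are clear of the path. Next I'll compute the tip height.

```bash
python3 - <<'E'
from h import *
for u,v in((297,203),(235,197)):
    o,d=ray('side',230+u/3,100+v/3)
    for y in(-.08,-.091): t=(y-o[1])/d[1]; print(np.round(o+t*d,4))
E
```

```text
[ 0.5213 -0.08    0.1184]
[ 0.5231 -0.091   0.1098]
[ 0.5745 -0.08    0.1168]
[ 0.5769 -0.091   0.1081]
```

apply_moves([
  [0, 0, -0.025, 0, 0, 0],
  [0, 0, -0.05, 0, 0, 0],
  [0, 0, -0.065, 0, 0, 0],
  [0, 0, -0.072, 0, 0, 0],
  [0, 0, -0.076, 0, 0, 0],
  [0, 0, -0.076, 0, 0, 0],
])

```text
time: 4.3
eef_pos: [0.5502, -0.0902, 0.0382]
tcp_rot: [0.686, 0.727, 0.0, 0.0]
contact_force: [0.3, 0.5, -0.5]
opening: 0.504
finger_force: 0.0
```

```bash
python3 - <<'E'
from h import *
im=ctrl.read_camera('side'); a=cv2.resize(im[130:230,260:380],None,fx=5,fy=5,interpolation=cv2.INTER_CUBIC)
a=np.clip(a.astype(float)*2,0,255).astype(np.uint8)
cv2.imwrite('pics/side2.png',a[:,:,::-1])
print([round((q-o)*5) for q,o in zip(proj('side',(.55,-.079,.019)),(260,130))],[round((q-o)*5) for q,o in zip(proj('side',(.55,-.079,0.0)),(260,130))])
E
```

```text
[289, 331] [289, 357]
```

View pics/side2.png

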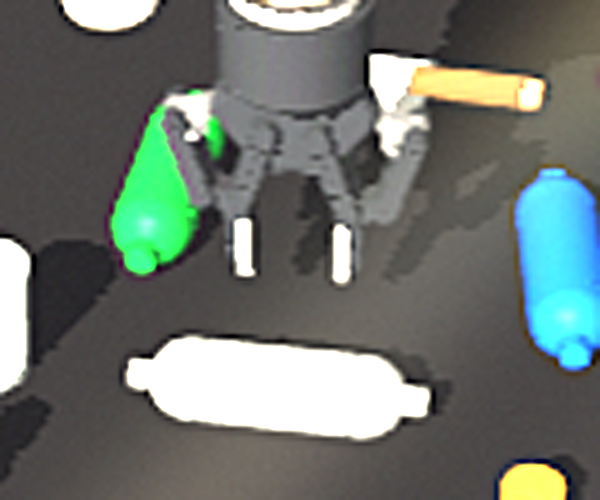

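```bash
python3 - <<'E'
from h import *
im=ctrl.read_camera('top'); a=cv2.resize(im[120:270,260:420],None,fx=4,fy=4,interpolation=cv2.INTER_CUBIC)
a=np.clip(a.astype(float)*1.7,0,255).astype(np.uint8)
cv2.imwrite('pics/top2.png',a[:,:,::-1])
s=ctrl.get_state();print(s['eef_pos'],s['contact_force'])
for z in(0.02,.04,.1,.15):
  p=s['eef_pos'].copy();p[2]=z
  print(z,[round((q-o)*4) for q,o in zip(proj('top',p),(260,120))],[round((q-o)*5) for q,o in zip(proj('side',p),(260,130))])
E
```

```text
[ 0.55026446 -0.09019207  0.038302  ] [-0.05375707 -0.44029364 -0.48138275]
0.02 [357, 288] [292, 316]
0.04 [358, 283] [292, 287]
0.1 [364, 268] [292, 198]
0.15 [369, 254] [292, 119]
```

View pics/top2.png

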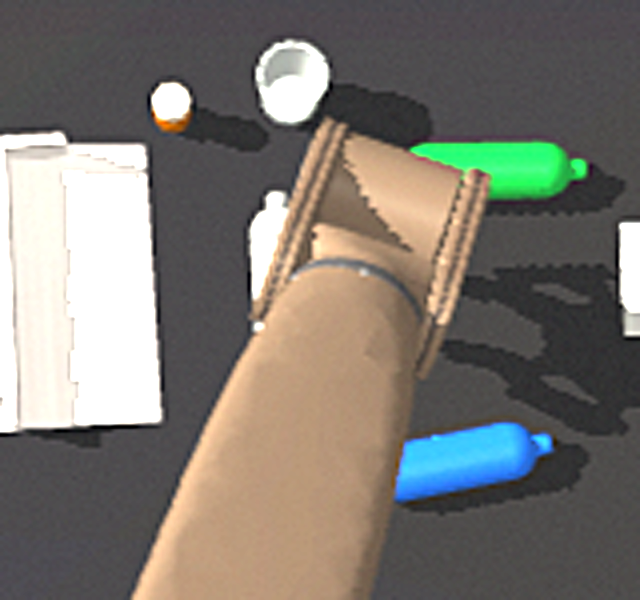

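apply_moves([
  [0, 0, -0.005, 0, 0, 0],
  [0, 0, -0.01, 0, 0, 0],
  [0, 0, -0.015, 0, 0, 0],
  [0, 0, -0.0175, 0, 0, 0],
  [0, 0, -0.0175, 0, 0, 0],
])

```text
time: 5.03
eef_pos: [0.5496, -0.0901, 0.0234]
tcp_rot: [0.686, 0.727, -0.0, -0.0]
contact_force: [-0.0, 0.8, -0.1]
opening: 0.497
finger_force: 0.0
```

```bash
python3 - <<'E'
from h import *
im=ctrl.read_camera('side')
a=cv2.resize(im[150:210,280:360],None,fx=8,fy=8,interpolation=cv2.INTER_CUBIC)
a=np.clip(a.astype(float)*2.5,0,255).astype(np.uint8)
cv2.imwrite('pics/side3.png',a[:,:,::-1])
s=ctrl.get_state();p=s['eef_pos'];print(p,s['contact_force'])
for q in [(p[0],p[1]+.011,0),(p[0],p[1],0),(p[0],p[1]+.011,p[2]-.019)]: print([round((q-o)*8) for q,o in zip(proj('side',q),(280,150))])
E
```

```text
[ 0.54979662 -0.09008029  0.02362585] [-0.16255268 -0.47154246  0.32631496]
[303, 411]
[309, 390]
[303, 401]
```

View pics/side3.png

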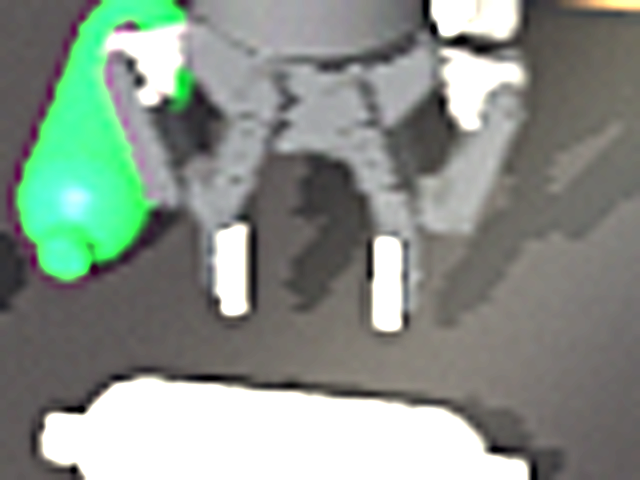

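The tip and its shadow put the fingertips roughly 20 mm above the bench, higher than the nominal nose length implies. I'll feel for the bench in small steps.

apply_moves([
  [0, 0, -0.002, 0, 0, 0],
  [0, 0, -0.004, 0, 0, 0],
  [0, 0, -0.005, 0, 0, 0],
  [0, 0, -0.005, 0, 0, 0],
])

```text
time: 5.58
eef_pos: [0.5497, -0.0901, 0.0196]
tcp_rot: [0.686, 0.727, -0.0, -0.0]
contact_force: [-0.1, 0.6, -0.1]
opening: 0.502
finger_force: 0.0
```

apply_moves([
  [0, 0, -0.002, 0, 0, 0],
  [0, 0, -0.004, 0, 0, 0],
  [0, 0, -0.004, 0, 0, 0],
])

```text
time: 5.95
eef_pos: [0.5497, -0.09, 0.0163]
tcp_rot: [0.686, 0.727, -0.0, -0.0]
contact_force: [0.1, 0.6, 0.3]
opening: 0.497
finger_force: 0.0
```

apply_moves([
  [0, 0, -0.002, 0, 0, 0],
  [0, 0, -0.004, 0, 0, 0],
  [0, 0, -0.004, 0, 0, 0],
])

```text
time: 6.32
eef_pos: [0.5497, -0.09, 0.0131]
tcp_rot: [0.686, 0.727, -0.0, -0.0]
contact_force: [-0.3, 0.2, -0.2]
opening: 0.5
finger_force: 0.0
```

apply_moves([
  [0, 0, -0.002, 0, 0, 0],
  [0, 0, -0.004, 0, 0, 0],
  [0, 0, -0.004, 0, 0, 0],
])

```text
time: 6.7
eef_pos: [0.5497, -0.09, 0.0099]
tcp_rot: [0.686, 0.727, -0.0, -0.0]
contact_force: [0.1, 0.2, -0.1]
opening: 0.501
finger_force: 0.0
```

```bash
python3 - <<'E'
from h import *
im=ctrl.read_camera('side').astype(int).min(2)
# white pad columns: search above the cylinder
for x in range(300,336,1):
    col=im[165:200,x]; w=np.where(col>110)[0]+165
    if len(w): print(x,w.min(),w.max(),len(w), col.tolist() if x in(308,309,328,329) else '')
for y in(-.079,-.09,-.101): print(y,[np.round(proj('side',(.55,y,z)),1).tolist() for z in(0,.01,.02)])
E
```

```text
300 165 199 3 
301 165 199 3 
302 198 199 2 
303 198 199 2 
304 198 199 2 
305 198 199 2 
306 198 199 2 
307 183 199 6 
308 183 199 11 [67, 69, 68, 52, 44, 52, 60, 63, 64, 68, 70, 50, 66, 67, 68, 62, 57, 90, 245, 241, 239, 241, 224, 226, 227, 227, 224, 254, 58, 32, 39, 39, 13, 92, 182]
309 182 199 12 [66, 68, 65, 56, 61, 67, 68, 68, 60, 66, 71, 49, 68, 69, 71, 63, 39, 160, 238, 233, 231, 232, 233, 234, 233, 234, 237, 255, 60, 32, 40, 39, 16, 88, 181]
310 182 199 3 
311 199 199 1 
312 199 199 1 
313 199 199 1 
314 199 199 1 
315 199 199 1 
316 199 199 1 
317 199 199 1 
327 184 194 11 
328 184 194 11 [69, 69, 71, 74, 51, 36, 31, 41, 48, 54, 63, 68, 66, 76, 72, 71, 73, 68, 82, 221, 255, 253, 251, 243, 243, 244, 244, 247, 248, 156, 48, 46, 51, 50, 27]
329 184 193 10 [67, 70, 70, 68, 52, 38, 35, 35, 34, 31, 43, 49, 48, 77, 74, 72, 72, 67, 60, 115, 157, 162, 162, 155, 139, 138, 149, 150, 132, 74, 44, 48, 49, 50, 29]
-0.079 [[317.7, 201.4], [317.7, 198.6], [317.7, 195.8]]
-0.09 [[318.5, 198.7], [318.5, 196.0], [318.5, 193.2]]
-0.101 [[319.3, 196.1], [319.3, 193.4], [319.3, 190.6]]
```

apply_moves([
  [0, 0, -0.002, 0, 0, 0],
  [0, 0, -0.004, 0, 0, 0],
  [0, 0, -0.004, 0, 0, 0],
])

```text
time: 7.12
eef_pos: [0.5497, -0.09, 0.0067]
tcp_rot: [0.686, 0.727, -0.0, -0.0]
contact_force: [0.7, -1.2, 0.4]
opening: 0.499
finger_force: 0.0
```

apply_moves([
  [0, 0, -0.002, 0, 0, 0],
  [0, 0, -0.004, 0, 0, 0],
  [0, 0, -0.004, 0, 0, 0],
])

```text
time: 7.5
eef_pos: [0.5496, -0.09, 0.0035]
tcp_rot: [0.686, 0.727, -0.0, -0.0]
contact_force: [-0.8, -0.2, 0.4]
opening: 0.499
finger_force: 0.0
```

apply_moves([
  [0, 0, -0.002, 0, 0, 0],
  [0, 0, -0.005, 0, 0, 0],
  [0, 0, -0.005, 0, 0, 0],
])

```text
time: 7.88
eef_pos: [0.5496, -0.09, -0.0006]
tcp_rot: [0.686, 0.727, -0.0, -0.0]
contact_force: [-0.2, 0.8, -0.1]
opening: 0.498
finger_force: 0.0
```

apply_moves([
  [0, 0, -0.002, 0, 0, 0],
  [0, 0, -0.005, 0, 0, 0],
  [0, 0, -0.005, 0, 0, 0],
])

```text
time: 8.25
eef_pos: [0.5496, -0.09, -0.0046]
tcp_rot: [0.686, 0.727, -0.0, -0.0]
contact_force: [0.0, 0.8, 0.7]
opening: 0.5
finger_force: 0.0
```

apply_moves([
  [0, 0, -0.002, 0, 0, 0],
  [0, 0, -0.005, 0, 0, 0],
  [0, 0, -0.005, 0, 0, 0],
])

```text
time: 8.62
eef_pos: [0.5496, -0.09, -0.0086]
tcp_rot: [0.686, 0.727, -0.0, -0.0]
contact_force: [-0.2, -0.4, 0.3]
opening: 0.5
finger_force: 0.0
```

```bash
cat > tip.py <<'E'
from h import *
im=ctrl.read_camera('side').astype(int).min(2)
for x in (307,308,309,310,326,327,328,329): print(x,im[180:206,x].tolist())
s=ctrl.get_state();print(s['time'],s['eef_pos'],s['contact_force'],s['wrist_torque'])
E
python3 tip.py
```

```text
307 [60, 50, 67, 67, 68, 63, 63, 47, 88, 84, 80, 144, 85, 84, 83, 86, 52, 2, 118, 184, 208, 225, 229, 236, 242, 250]
308 [69, 58, 71, 68, 68, 65, 63, 52, 230, 229, 223, 248, 225, 224, 223, 224, 221, 224, 98, 175, 207, 223, 227, 236, 242, 249]
309 [68, 68, 63, 69, 70, 66, 51, 54, 235, 237, 233, 231, 231, 228, 252, 252, 254, 255, 113, 173, 206, 219, 225, 236, 242, 248]
310 [69, 72, 55, 66, 56, 44, 30, 29, 104, 107, 105, 105, 104, 102, 151, 152, 151, 159, 78, 171, 204, 217, 225, 236, 240, 247]
326 [67, 73, 73, 68, 69, 62, 55, 52, 40, 66, 67, 65, 65, 64, 63, 70, 70, 72, 75, 23, 149, 187, 206, 221, 227, 235]
327 [74, 74, 76, 43, 75, 74, 71, 65, 53, 163, 222, 218, 216, 216, 218, 220, 219, 222, 231, 93, 118, 181, 204, 221, 226, 234]
328 [55, 65, 75, 40, 73, 75, 74, 68, 62, 158, 247, 245, 242, 243, 226, 227, 228, 229, 240, 109, 85, 178, 204, 220, 226, 236]
329 [34, 46, 54, 40, 75, 75, 75, 67, 68, 83, 136, 148, 146, 170, 113, 106, 117, 119, 112, 56, 86, 179, 207, 222, 231, 229]
8.675 [ 0.5496918  -0.09003407 -0.00844121] [ 1.45792268  0.0985919  -0.30721658] [ 0.02171283 -0.00737401  0.01390741]
```

apply_moves([
  [0, 0, -0.002, 0, 0, 0],
  [0, 0, -0.004, 0, 0, 0],
  [0, 0, -0.004, 0, 0, 0],
])

```text
time: 9.05
eef_pos: [0.5497, -0.0901, -0.0117]
tcp_rot: [0.686, 0.727, -0.0, -0.0]
contact_force: [0.4, -0.1, -0.4]
opening: 0.498
finger_force: 0.0
```

apply_moves([
  [0, 0, -0.002, 0, 0, 0],
  [0, 0, -0.004, 0, 0, 0],
  [0, 0, -0.004, 0, 0, 0],
])

```text
time: 9.43
eef_pos: [0.5499, -0.0901, -0.0146]
tcp_rot: [0.686, 0.727, 0.0, 0.0]
contact_force: [-0.3, -0.8, 1.5]
opening: 0.501
finger_force: 0.4
```

The fingers touch the bench at a reported TCP z of -0.0145, so the reported height has an offset: tip height = reported z + 0.0145 at this jaw opening. I'll lift 8 mm and roll.

apply_moves([
  [0, 0, 0.01, 0, 0, 0],
  [-0.0005, 0.008, 0.01, 0, 0, 0],
  [-0.001, 0.016, 0.01, 0, 0, 0],
  [-0.0016, 0.023, 0.01, 0, 0, 0.001],
  [-0.002, 0.028, 0.01, 0, 0, 0.002],
  [-0.0024, 0.034, 0.01, 0, 0, 0.004],
  [-0.0028, 0.04, 0.01, 0, 0, 0.006],
  [-0.0033, 0.046, 0.01, 0, 0, 0.008],
  [-0.0037, 0.052, 0.01, 0, 0, 0.01],
  [-0.0041, 0.058, 0.01, 0, 0, 0.012],
  [-0.0045, 0.064, 0.01, 0, 0, 0.014],
  [-0.005, 0.07, 0.01, 0, 0, 0.016],
  [-0.0054, 0.076, 0.01, 0, 0, 0.018],
  [-0.0058, 0.082, 0.01, 0, 0, 0.02],
  [-0.0062, 0.088, 0.01, 0, 0, 0.02],
  [-0.0066, 0.093, 0.01, 0, 0, 0.02],
  [-0.007, 0.098, 0.01, 0, 0, 0.02],
  [-0.0073, 0.102, 0.01, 0, 0, 0.02],
  [-0.0075, 0.105, 0.01, 0, 0, 0.02],
])

```text
time: 11.8
eef_pos: [0.5438, -0.0058, -0.0067]
tcp_rot: [0.681, 0.733, -0.0, -0.0]
contact_force: [-0.2, 0.5, 0.2]
opening: 0.496
finger_force: 0.0
```

```bash
python3 - <<'E'
from h import *
im=ctrl.read_camera('side'); a=cv2.resize(im[150:290,240:400],None,fx=4,fy=4,interpolation=cv2.INTER_CUBIC)
cv2.imwrite('pics/side4.png',a[:,:,::-1])
s=ctrl.get_state();print(s['time'],s['eef_pos'],s['contact_force'])
P=np.array([.547,.151,.071]); d=s['eef_pos'][:2]-P[:2];c,sn=np.cos(P[2]),np.sin(P[2]);print('tcp local',c*d[0]+sn*d[1],-sn*d[0]+c*d[1])
print([(np.round(at('side',*(np.array(b['xy'])*[640,400]),.022),3).tolist(),round(b['p'],2)) for b in ctrl.boxes_of('cylinder','side')])
E
```

```text
11.85 [ 0.54372503 -0.00568015 -0.00671906] [0.45983009 0.31076837 0.46559789]
tcp local -0.014381667246447695 -0.15605308055200687
[([0.258, 0.255, 0.022], 0.95), ([0.537, 0.036, 0.022], 0.93), ([0.33, -0.329, 0.022], 0.85), ([0.645, -0.156, 0.022], 0.74), ([0.418, -0.157, 0.022], 0.67)]
```

View pics/side4.png

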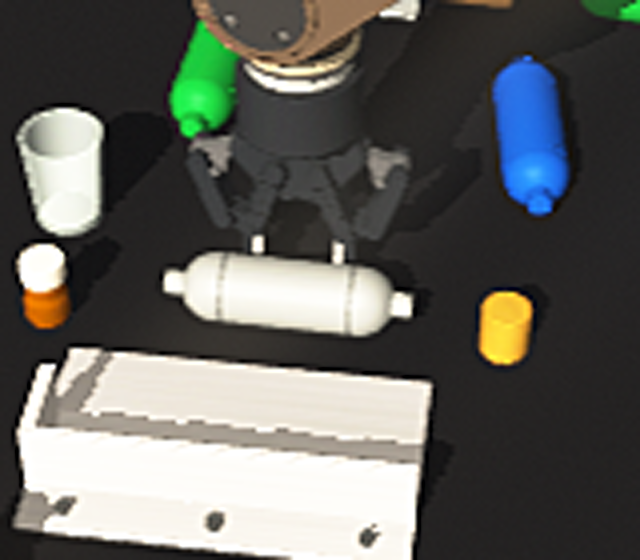

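The cylinder now sits at crop (288,293), parallel to the V and just short of the ramp foot, with both pads behind it at (257,243) and (338,250). It has rolled about 67 mm. Next it goes up the ramp.

apply_moves([
  [-0.0004, 0.005, 0, 0, 0, 0],
  [-0.0008, 0.011, 0, 0, 0, 0],
  [-0.0012, 0.017, 0, 0, 0, 0],
  [-0.0016, 0.023, 0, 0, 0, 0],
  [-0.002, 0.029, 0, 0, 0, 0],
  [-0.0025, 0.035, 0, 0, 0, 0],
  [-0.0029, 0.041, 0, 0, 0, 0],
  [-0.0033, 0.047, 0, 0, 0, 0],
  [-0.0038, 0.053, 0.001, 0, 0, 0],
  [-0.0042, 0.059, 0.002, 0, 0, 0],
  [-0.0046, 0.065, 0.003, 0, 0, 0],
  [-0.005, 0.071, 0.0045, 0, 0, 0],
  [-0.0055, 0.077, 0.006, 0, 0, 0],
  [-0.0059, 0.083, 0.0075, 0, 0, 0],
  [-0.0063, 0.089, 0.009, 0, 0, 0],
  [-0.0067, 0.095, 0.0105, 0, 0, 0],
  [-0.0072, 0.101, 0.012, 0, 0, 0],
  [-0.0076, 0.107, 0.013, 0, 0, 0],
  [-0.0079, 0.111, 0.014, 0, 0, 0],
  [-0.0081, 0.114, 0.014, 0, 0, 0],
])

```text
time: 14.4
eef_pos: [0.5374, 0.0853, 0.0046]
tcp_rot: [0.681, 0.733, 0.0, 0.0]
contact_force: [0.3, -2.2, 0.9]
opening: 0.502
finger_force: 1.4
```

```bash
cat > look.py <<'E'
from h import *
import sys
s=ctrl.get_state();print(s['time'],s['eef_pos'],s['contact_force'])
P=np.array([.547,.151,.071]);c,sn=np.cos(P[2]),np.sin(P[2])
L=lambda p:np.round([c*(p[0]-P[0])+sn*(p[1]-P[1]),-sn*(p[0]-P[0])+c*(p[1]-P[1])],4)
print('tcp local',L(s['eef_pos']))
im=ctrl.read_camera('side')
for b in ctrl.silhouettes('cylinder','side'):
    u,v=np.array(b['xy'])*[640,400]
    if 250<u<370 and 190<v<290:
        ys,xs=np.nonzero(b['pixels']);q=np.c_[xs,ys].astype(float)
        print('side',round(b['p'],2),(round(u),round(v)),len(xs))
        for z in(.022,.0285,.035): print(z,'c',L(at('side',u,v,z)), 'left',L(at('side',*q[xs<=xs.min()+1].mean(0),z)),'right',L(at('side',*q[xs>=xs.max()-1].mean(0),z)))
if len(sys.argv)>1:
    a=cv2.resize(im[150:290,240:400],None,fx=4,fy=4,interpolation=cv2.INTER_CUBIC);cv2.imwrite(sys.argv[1],a[:,:,::-1])
E
python3 look.py
```

```text
14.4 [0.53737663 0.08533698 0.00459237] [ 0.34091654 -2.20895158  0.9323544 ]
tcp local [-0.0143 -0.0648]
side 0.67 (307, 248) 1052
0.022 c [-0.0123 -0.0379] left [ 0.0689 -0.0423] right [-0.0832 -0.0433]
0.0285 c [-0.0132 -0.0321] left [ 0.0673 -0.0364] right [-0.0836 -0.0375]
0.035 c [-0.0142 -0.0263] left [ 0.0657 -0.0306] right [-0.0839 -0.0317]
```

apply_moves([
  [-0.0002, 0.003, 0.001, 0, 0, 0],
  [-0.0004, 0.006, 0.001, 0, 0, 0],
  [-0.0006, 0.009, 0.002, 0, 0, 0],
  [-0.0008, 0.012, 0.002, 0, 0, 0],
  [-0.001, 0.015, 0.003, 0, 0, 0],
  [-0.0012, 0.018, 0.003, 0, 0, 0],
  [-0.0013, 0.02, 0.003, 0, 0, 0],
  [-0.0013, 0.02, 0.003, 0, 0, 0],
  [-0.0013, 0.02, 0.003, 0, 0, 0],
  [-0.0013, 0.02, 0.003, 0, 0, 0],
])

```text
time: 15.75
eef_pos: [0.5363, 0.1011, 0.0069]
tcp_rot: [0.681, 0.733, -0.0, -0.0]
contact_force: [-0.3, 0.1, 0.2]
opening: 0.498
finger_force: 0.0
```

```bash
python3 look.py pics/side5.png
```

```text
15.75 [0.53625809 0.10112723 0.00687419] [-0.27353381  0.14515078  0.21051627]
tcp local [-0.0143 -0.049 ]
side 0.65 (305, 257) 688
0.022 c [-0.011  -0.0111] left [ 0.0664 -0.0062] right [-0.0821 -0.007 ]
0.0285 c [-0.012  -0.0055] left [ 0.0648 -0.0007] right [-0.0825 -0.0014]
0.035 c [-0.0129  0.0001] left [0.0632 0.0049] right [-0.0828  0.0041]
side 0.36 (291, 267) 3850
0.022 c [0.0156 0.0212] left [0.1192 0.0461] right [-0.1028 -0.0332]
0.0285 c [0.0144 0.0265] left [0.1172 0.0512] right [-0.103  -0.0274]
0.035 c [0.0133 0.0319] left [0.1152 0.0563] right [-0.1032 -0.0217]
```

View pics/side5.png

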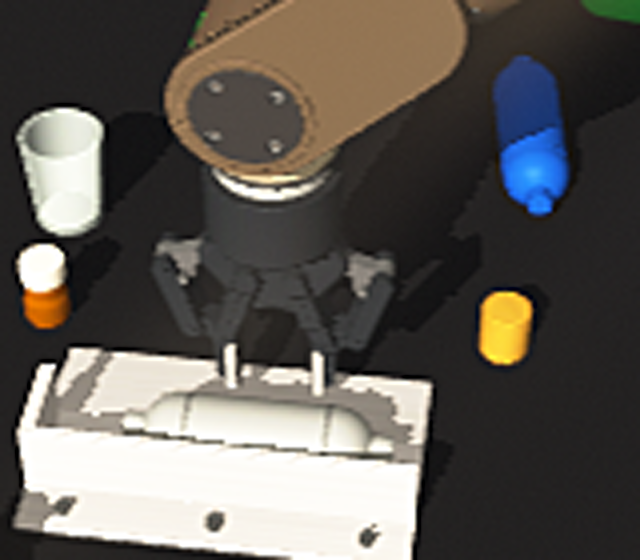

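The cylinder lies in the V at crop (258,422). The brass weight, vial and beaker have not moved. I'll back off, lift, shut the fingers and go to beyond the open end.

apply_moves([
  [0, -0.006, 0, 0, 0, 0],
  [0, -0.015, 0.01, 0, 0, 0],
  [0, -0.02, 0.04, 0, 0, 0],
  [0, -0.02, 0.08, 0, 0, 0],
  [-0.01, -0.01, 0.1, 0, 0, 0.005],
  [-0.04, 0.01, 0.1, 0, 0, 0.01],
  [-0.08, 0.03, 0.1, 0, 0, 0.01],
  [-0.12, 0.045, 0.1, 0, 0, 0.01],
  [-0.14, 0.051, 0.1, 0, 0, 0.01],
  [-0.144, 0.051, 0.1, 0, 0, 0.01],
  [-0.144, 0.051, 0.1, 0, 0, 0.01],
], jaw=0)

```text
time: 17.23
eef_pos: [0.4221, 0.1416, 0.0875]
tcp_rot: [0.678, 0.735, 0.001, 0.001]
contact_force: [0.6, -1.3, 0.5]
opening: -0.0
finger_force: 0.0
```

```bash
python3 look.py
python3 - <<'E'
from h import *
im=ctrl.read_camera('side')
s=ctrl.get_state();p=s['eef_pos'];print(s['opening'],p)
print([proj('side',(p[0],p[1],z)) for z in(.06,.08,.1,.12)])
a=im[130:330,290:470];cv2.imwrite('pics/side6.png',cv2.resize(a,None,fx=3,fy=3,interpolation=cv2.INTER_CUBIC)[:,:,::-1])
E
```

```text
17.225 [0.42212328 0.14159461 0.08749054] [ 0.59340584 -1.3269045   0.50273445]
tcp local [-0.1252 -0.0005]
side 0.7 (306, 258) 728
0.022 c [-0.0142 -0.0097] left [ 0.0665 -0.0062] right [-0.0843 -0.0064]
0.0285 c [-0.0151 -0.0041] left [ 0.0649 -0.0007] right [-0.0847 -0.0009]
0.035 c [-0.0161  0.0015] left [0.0634 0.0049] right [-0.085   0.0047]
-0.0013589969437491016 [0.4221274  0.14156493 0.08719457]
[(np.float64(354.96092139944994), np.float64(254.0292375221708)), (np.float64(355.4618888651256), np.float64(247.95455496619928)), (np.float64(355.97663230805534), np.float64(241.71282625563623)), (np.float64(356.50572788316396), np.float64(235.29706499214004))]
```

View pics/side6.png

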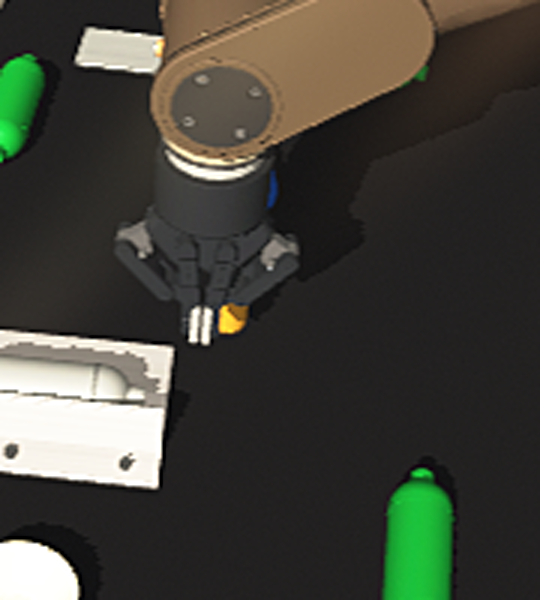

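The shut fingers are beyond the open end of the V, with tips at crop (200,343). The cylinder is still seated at (60,380), and the weight at (232,318) is off to the side. I'll lower, then push lengthwise.

apply_moves([
  [0, 0, -0.02, 0, 0, 0],
  [0, 0, -0.045, 0, 0, 0],
  [0, 0, -0.07, 0, 0, 0],
  [0, 0, -0.088, 0, 0, 0],
  [0, 0, -0.096, 0, 0, 0],
  [0, 0, -0.096, 0, 0, 0],
])

```text
time: 18.12
eef_pos: [0.4209, 0.1419, 0.0097]
tcp_rot: [0.678, 0.735, -0.0, -0.0]
contact_force: [1.3, -0.5, 0.6]
opening: 0.001
finger_force: 0.0
```

apply_moves([
  [0.005, 0.0004, 0, 0, 0, 0],
  [0.011, 0.0008, 0, 0, 0, 0],
  [0.017, 0.0012, 0, 0, 0, 0],
  [0.022, 0.0016, 0, 0, 0, 0],
  [0.027, 0.0019, 0, 0, 0, 0],
  [0.032, 0.0023, 0, 0, 0, 0],
  [0.037, 0.0026, 0, 0, 0, 0],
  [0.042, 0.003, 0, 0, 0, 0],
  [0.047, 0.0033, 0, 0, 0, 0],
  [0.05, 0.0035, 0, 0, 0, 0],
])

```text
time: 19.38
eef_pos: [0.4612, 0.1447, 0.0099]
tcp_rot: [0.678, 0.735, -0.0, -0.0]
contact_force: [-1.2, -0.3, -0.2]
opening: -0.005
finger_force: 0.8
```

```bash
python3 look.py
```

```text
19.375 [0.46121374 0.14470994 0.00993019] [-1.23933754 -0.25755103 -0.22102167]
tcp local [-0.086  -0.0002]
side 0.87 (298, 257) 737
0.022 c [ 0.0039 -0.0089] left [ 0.0829 -0.0057] right [-0.0684 -0.0045]
0.0285 c [ 0.0028 -0.0033] left [ 0.0811 -0.0002] right [-0.0689  0.0011]
0.035 c [0.0018 0.0022] left [0.0794 0.0053] right [-0.0694  0.0066]
```

apply_moves([
  [0.004, 0.0003, 0, 0, 0, 0],
  [0.008, 0.0006, 0, 0, 0, 0],
  [0.012, 0.0009, 0, 0, 0, 0],
  [0.016, 0.0011, 0, 0, 0, 0],
  [0.02, 0.0014, 0, 0, 0, 0],
  [0.023, 0.0016, 0, 0, 0, 0],
  [0.026, 0.0018, 0, 0, 0, 0],
  [0.028, 0.002, 0, 0, 0, 0],
])

```text
time: 20.48
eef_pos: [0.4837, 0.1463, 0.0101]
tcp_rot: [0.678, 0.735, 0.0, 0.0]
contact_force: [-1.5, -1.3, 0.5]
opening: -0.004
finger_force: 1.0
```

apply_moves([
  [0.002, 0.0001, 0, 0, 0, 0],
  [0.004, 0.0003, 0, 0, 0, 0],
  [0.004, 0.0003, 0, 0, 0, 0],
])

```text
time: 20.85
eef_pos: [0.487, 0.1466, 0.0102]
tcp_rot: [0.678, 0.735, 0.0, 0.0]
contact_force: [-0.8, -0.9, -0.5]
opening: -0.001
finger_force: 0.6
```

```bash
python3 look.py
```

```text
20.85 [0.48704739 0.14658622 0.01019482] [-0.84018281 -0.90512684 -0.53244408]
tcp local [-0.0601 -0.0001]
side 0.92 (287, 254) 743
0.022 c [ 0.0317 -0.0139] left [ 0.1092 -0.0065] right [-0.043  -0.0042]
0.0285 c [ 0.0305 -0.0083] left [ 0.1073 -0.0009] right [-0.0436  0.0013]
0.035 c [ 0.0292 -0.0027] left [0.1054 0.0046] right [-0.0443  0.0068]
```

Nearly home. I'll keep going in small steps until the force rises.

apply_moves([
  [0.0015, 0.0001, 0, 0, 0, 0],
  [0.0025, 0.0002, 0, 0, 0, 0],
  [0.0025, 0.0002, 0, 0, 0, 0],
])

```text
time: 21.32
eef_pos: [0.4888, 0.1467, 0.0101]
tcp_rot: [0.678, 0.735, -0.0, 0.0]
contact_force: [-1.7, -0.6, 0.9]
opening: 0.001
finger_force: 0.9
```

apply_moves([
  [0.0015, 0.0001, 0, 0, 0, 0],
  [0.0025, 0.0002, 0, 0, 0, 0],
  [0.0025, 0.0002, 0, 0, 0, 0],
])

```text
time: 21.7
eef_pos: [0.4909, 0.1469, 0.0102]
tcp_rot: [0.678, 0.735, 0.0, 0.0]
contact_force: [-1.6, -0.1, 0.9]
opening: -0.001
finger_force: 0.8
```

apply_moves([
  [0.0015, 0.0001, 0, 0, 0, 0],
  [0.0025, 0.0002, 0, 0, 0, 0],
  [0.0025, 0.0002, 0, 0, 0, 0],
])

```text
time: 22.08
eef_pos: [0.491, 0.147, 0.0097]
tcp_rot: [0.678, 0.735, -0.002, -0.002]
contact_force: [-5.1, -1.0, 2.2]
opening: 0.003
finger_force: 3.1
```

```bash
python3 look.py
```

```text
22.075 [0.49099498 0.1469682  0.00972889] [-5.12936751 -0.95195572  2.17170317]
tcp local [-0.0561 -0.    ]
side 0.84 (285, 258) 720
0.022 c [ 0.0335 -0.0026] left [ 0.1134 -0.0051] right [-0.0383 -0.0061]
0.0285 c [0.0322 0.0029] left [0.1115 0.0004] right [-0.039  -0.0006]
0.035 c [0.0309 0.0084] left [0.1095 0.006 ] right [-0.0397  0.0049]
```

The force jumped to 5 N and the TCP stalled, so the cylinder is against the stop. I'll withdraw.

apply_moves([
  [-0.003, 0, 0, 0, 0, 0],
  [-0.012, -0.001, 0, 0, 0, 0],
  [-0.025, -0.002, 0.003, 0, 0, 0],
  [-0.04, -0.003, 0.02, 0, 0, 0],
  [-0.04, -0.003, 0.06, 0, 0, 0],
  [-0.04, -0.003, 0.11, 0, 0, 0],
  [-0.04, -0.003, 0.15, 0, 0, 0],
  [-0.04, -0.003, 0.16, 0, 0, 0],
  [-0.04, -0.003, 0.16, 0, 0, 0],
  [-0.04, -0.003, 0.16, 0, 0, 0],
])

```text
time: 23.42
eef_pos: [0.4594, 0.1445, 0.1363]
tcp_rot: [0.678, 0.735, -0.001, -0.001]
contact_force: [-0.1, -0.3, -0.7]
opening: 0.002
finger_force: 0.0
```

```bash
python3 look.py
```

```text
23.425 [0.45944121 0.14451186 0.13625398] [-0.13051913 -0.25331999 -0.71051043]
tcp local [-0.0878 -0.0003]
side 0.94 (286, 255) 724
0.022 c [ 0.034  -0.0111] left [ 0.1139 -0.0066] right [-0.0381 -0.0068]
0.0285 c [ 0.0327 -0.0055] left [ 0.1119 -0.001 ] right [-0.0388 -0.0012]
0.035 c [0.0314 0.    ] left [0.1099 0.0045] right [-0.0395  0.0043]
```

Its left end is at 0.111 m (the stop is at 0.110), it lies on the V line and parallel to it, and the arm is clear. Handing in.

```bash
python3 -c "
from plant import ctrl
print(ctrl.sign_off())"
```

```text
the job is handed in; nothing more can be done
None
```

I rolled the steel cylinder up the ramp into the V and pushed it home against the end stop; in the last camera check it lay seated there with the arm clear, and I handed the job in, though the hand-in returned no verdict.

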